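Start the dust extractor from its push-latch switch box

TASK

Start the dust extractor before sanding: press the yellow lid of the switch box at its round black mark so that it pops open, press the green button inside fully down and let it go, then push the lid shut from its outside and press it once more until it latches and stays closed. Use only the outside of the fingers: grip nothing, do not lift the lid by its inner side, leave the red button alone, and do not shift or tip the glue bottle, tin, board and sanding block. Finish with the robot clear of everything.

Things in the scene. Friction and masses are not known exactly. Their poses are not given: they have to be found in the camera images.
- switch_box: Grey switch box screwed to the bench, 160 x 142 mm, 81 mm high with its yellow lid shut. Origin at the centre of its underside; x points from the front (latch edge) to the hinge side, z up. Its walls end 62 mm above the bench (66 mm at the hinge); the switch plate inside lies at 33 mm, 134 mm wide between the walls.
- lid_hinge (a point): Middle of the lid's hinge axis, fixed to the box: 80 mm towards +x of the box's origin and 78 mm above the bench. The axis runs along the box's y. Axes as the box's.
- lid (a joint): Angle of the yellow lid, rad: 0 shut and latched, grows as the front edge rises to 1.5 (upright); can be pressed to -0.067 (firm stop). Push-push latch: shut, pressed to the stop (past -0.055) and let go, it springs up to 1.5 in about 2 s. Open, pushed down past -0.055 (against under 3 N) and let go, it latches at 0; pressed less, it springs open; pressed again once latched, it opens.
- lid_pad (a point): Centre of the flat black round mark (32 mm wide) on the lid's outer face, the place to press: 120 mm from the hinge axis on the lid's middle line; the firm stop is 8 mm down from shut. Moves with the lid; z is the lid's outward normal, x runs from front edge to hinge. The rising lid follows the finger, so move out of its way.
- lid_edge (a point): Middle of the lid's free front edge, 158 mm from the hinge axis, in its mid-plane. Moves with the lid. The lid is 154 mm wide and 6 mm thick, with a 15 mm skirt at the front and sides; the hinge axis lies in its mid-plane. Its inner face is black, with a black latch block (14 x 30 x 30 mm) near the front edge; these are not to be touched.
- start_button (a joint): Travel of the green round button in m: 0 up, 0.006 fully down (5 N); springs back.
- start_button_top (a point): Centre of the top of the green button (30 mm across, in a black collar 46 mm across and 12 mm high; its top is 51 mm above the bench, 6 mm above the collar). Under the shut lid, 85 mm from the hinge axis, 34 mm to one side of the box's middle line; the green and red buttons may change places.
- stop_button (a joint): Travel of the red round button in m: 0 up, 0.006 fully down. Must not be pressed.
- stop_button_top (a point): Centre of the top of the red button, of the same size, 68 mm beside the green one.
- glue_bottle: White glue bottle with orange cap, 48 mm across, 125 mm high, loose. Origin at the centre of its underside. Beside the box.
- varnish_tin: Round tin, 68 mm across, 90 mm high, loose. Origin at the centre of its underside. Beside the box.
- board: Wooden board with a teal inlay, 170 x 85 x 24 mm, lying flat, loose. Origin at the centre of its underside.
- sanding_block: Cork sanding block, 112 x 64 x 30 mm, loose. Origin at the centre of its underside.

How it is judged:
On the way, in this order (a step that is already met when the one before it is completed fails the run):
1. the lid has popped open (value of joint lid above 1.2 rad), for 0.1 s.
2. the green button is pressed fully down while the lid is open (value of joint start_button above 0.0045 m and value of joint lid above 0.8 rad), for 0.05 s.
3. the green button is let go and the lid is shut (value of joint start_button below 0.001 m and value of joint lid below 0.03 rad), for 0.1 s.
At the end, for the whole second after the job is handed in: The lid is latched shut by itself (joint between -0.02 and 0.03 rad, at rest), both buttons are up, and the bottle, tin, board and sanding block stand within 25 mm of where they were, upright (all of step 3 and value of joint lid above -0.02 rad and not (velocity of joint lid above 0.1 rad/s) and value of joint stop_button below 0.001 m and not (distance of glue_bottle from where it was at the start of the episode above 0.025 m or angle between glue_bottle's own z axis and vertical above 0.3 rad) and not (distance of varnish_tin from where it was at the start of the episode above 0.025 m or angle between varnish_tin's own z axis and vertical above 0.3 rad) and not (distance of board from where it was at the start of the episode above 0.025 m or angle between board's own z axis and vertical above 0.3 rad) and not (distance of sanding_block from where it was at the start of the episode above 0.025 m or angle between sanding_block's own z axis and vertical above 0.3 rad)); the robot touches nothing.
It fails at once if the red button was pressed (value of joint stop_button above 0.002 m).
It fails at once if the fingers gripped or lifted the lid by its inner side (contact force between the fingers and lid_c4 above 4 N or contact force between the fingers and lid_c5 above 4 N).
It fails at once if the glue bottle, tin, board or sanding block was lifted, shifted by more than 25 mm or tipped (distance of any of glue_bottle, varnish_tin, board, sanding_block from where it was at the start of the episode above 0.025 m or angle between any of glue_bottle, varnish_tin, board, sanding_block's own z axis and vertical above 0.3 rad).
It also fails if it takes over 54 s, if anything falls off the work surface, if the arm or the gripper's body presses on something with over 40 N, if the wrist force passes 120 N, or if a joint passes its speed limit or range.

ROBOT

A 6-joint arm with a two-finger parallel gripper is mounted at the origin on the work surface. World frame = base frame: x ahead of the robot, y to its left, z up, the work surface at z = 0. Lengths are in m, angles in rad, forces in N, time in s.
With the tool pointing down it reaches from about 0.375 to 0.9 m from the base axis. Payload 3.1 kg.
Tool frame: the origin (TCP) lies at the very end of the fingers, on their centre line; the grasp point (between the pads) lies 19 mm behind it (manip.pinch_z is the distance from the TCP to the grasp point, in m); z points along the fingers, y is the direction in which the jaws open and shut (so a half turn about z gives the same grasp; the last joint's range is limited). The gripper opens to 85 mm and grips with 20 to 120 N. Pads are 22 mm wide; open, the fingers measure 114 mm over their backs; the gripper's body (76 mm by 85 mm) begins 54 mm behind the grasp point. The pads swing forward as they close: fully open they stand 13 mm farther back than shut.
Start: joints at [1.063, 0.527, 1.433, -0, 1.181, -0.178], TCP at [0.202, 0.592, 0.231] pointing down, gripper open.
Joint ranges: [-3.08, 3.08], [-0.75, 2.2], [0.22, 2.44], [-1.43, 4.57], [0, 2.65], [-2.85, 2.85]. Speed limits (rad/s): [2.79, 2.79, 3.14, 3.14, 3.14, 3.14].

INTERFACE

Orientations are given as a unit quaternion [x, y, z, w].
In Python, from station import manip gives the robot as it stands.
- The arm moves only by the tool drive_tool, never from a script. Its argument "increments" is a list of rows, each a list of 7 numbers: the closure in counts, from 0 (fully open) to 255 (shut), then the shift along the tool's x, y, z in cm, then the turn, a rotation vector about the tool's x, y, z in rad. A call has 1 to 20 rows; each row is the pose to reach, as a shift and turn from the pose commanded when the call began, along the tool's axes at that moment; what a row does not reach only later rows make up. A row lasts 1/10 s, in which the tool goes at most 50 mm and 8.59 degrees, less where a joint would pass 70% of its speed; a pose out of reach is approached as far as the arm can. A call with a gripper value outside its range is refused whole. The fingers move at their own pace and stop on an object; "force" is the grip in N (left out, the last holds). Time passes only in rows, so rows that repeat a pose let the fingers close. It gives the time, the measured TCP pose, the force and the opening at its end, in the units of the state.
- manip.sense(): the state, without advancing time (a new reading comes with each control period).
- manip.snapshot(name): name is "scene" or "top" or "wrist"; returns the picture (420x560x3 uint8, red, green, blue); there is no depth.
- manip.camera_model(name): a dict with "mtx" (3x3 intrinsics, pixels), "cam_to_world" (4x4, takes a point from camera to world coordinates). Camera axes: x right, y down, z forward; pixel columns grow to the right and rows downward; lengths in m; the calibration is good to about 2 mm. A picture is of the moment at which its call begins: read the wrist's pose just before it. camera_model takes no time and is no camera call; for the wrist camera it gives the pose at the moment of the call.
- manip.sign_off(): hands the job in, once; it reports no verdict.
The state is a dict: "t": time; "q": joint angles; "qd": joint speeds; "tau": joint torques, N m; "tcp_pos": TCP position; "tool_rot": TCP orientation; "force": force on the tool from outside, world axes, zero at the start; "ft_torque": the same for the moment, N m; "finger_gap": opening from 0.0 (shut) to 1.0 (fully open).
Only numpy, scipy, OpenCV 4.12 (cv2) and the standard library are available. Lean on these libraries where they do the work, as an engineer would, in place of code of your own. Each camera call takes 0.05 s, during which the arm holds its last target. There are 200 camera calls.

## Working session

There is one attempt and no reset: what is moved stays moved. The work goes in short steps, Python scripts to look and compute and a tool call to move; the robot and the scene stay as the last step left them, time stands still between calls to the robot, and variables do not carry over. Pictures are saved under pics/ and viewed, about 8 in all and at most 12, crops included, and the job is handed in when it is done.

Besides the shell and the picture viewer there is one more tool, called after "Request:" as name(argument=value, ...), one argument or row to a line, values as JSON. drive_tool: Moves the arm, as the interface text tells. Its arguments: {"type":"object","properties":{"increments":{"type":"array","items":{"type":"array","items":{"type":"number"}}},"force":{"type":"number"}},"required":["increments"]}

```bash
mkdir -p pics; ls; python3 - <<'E'
from station import manip
import cv2,numpy as np
s=manip.sense();print(s['t'],s['tcp_pos'],s['tool_rot'],s['finger_gap'])
a=manip.snapshot("top");b=manip.snapshot("scene")
for n,i in(("top",a),("scene",b)):
    cv2.imwrite(f"pics/{n}0.png",i[...,::-1]);m=manip.camera_model(n);print(n,m['mtx'].round(1).tolist(),m['cam_to_world'].round(4).tolist())
E
```

```text
pics
0.0 [0.20141809 0.5908942  0.23032775] [ 1.63627710e-01  9.86521548e-01 -1.03310824e-03 -3.75172746e-04] 1.0003577787003173
top [[382.2, 0.0, 288.3], [0.0, 382.2, 207.8], [0.0, 0.0, 1.0]] [[0.0186, -0.9814, 0.1913, 0.318], [-0.9998, -0.0181, 0.004, 0.0825], [-0.0005, -0.1913, -0.9815, 1.1065], [0.0, 0.0, 0.0, 1.0]]
scene [[410.9, 0.0, 277.7], [0.0, 410.9, 205.9], [0.0, 0.0, 1.0]] [[0.078, 0.7593, -0.646, 1.1641], [0.9968, -0.0696, 0.0386, 0.0374], [-0.0156, -0.647, -0.7623, 0.8853], [0.0, 0.0, 0.0, 1.0]]
```

View pics/top0.png

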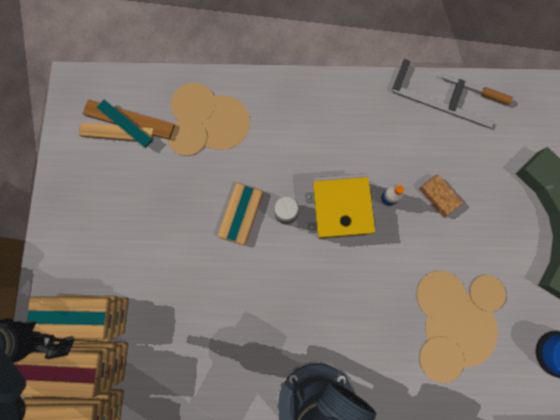

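View pics/scene0.png

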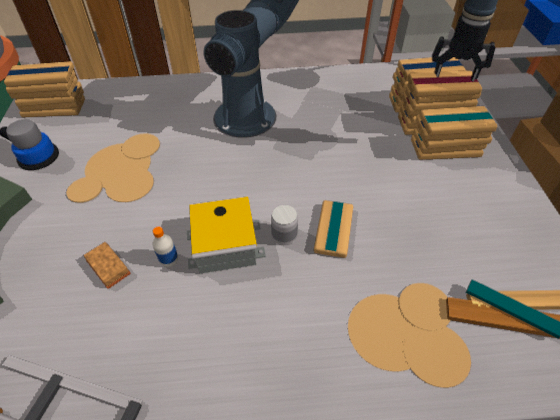

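The top view shows the yellow lid at about (344,207) with its pad at (346,221), on the robot's side, so the hinge is on the far side. The tin is at (287,210), the board at (240,213), the bottle at (394,195) and the cork block at (442,195). The scene view agrees.

```bash
cat > h.py <<'E'
import numpy as np,cv2
from scipy.spatial.transform import Rotation as R
def ray(m,px,z):
    d=m['cam_to_world'][:3,:3]@np.linalg.solve(m['mtx'],[px[0],px[1],1]);o=m['cam_to_world'][:3,3]
    return o+d*(z-o[2])/d[2]
def go(manip,p,rot=None):  # cm shift and turn in tool axes
    s=manip.sense();T=R.from_quat(s['tool_rot'])
    out=T.inv().apply(np.array(p)-s['tcp_pos'])*100
    rv=(T.inv()*rot).as_rotvec() if rot is not None else np.zeros(3)
    return out.round(2),rv.round(3)
E
python3 - <<'E'
from station import manip
from h import *
for n in("top","scene"):
    im=cv2.imread(f"pics/{n}0.png");m=manip.camera_model(n)
    hsv=cv2.cvtColor(im,cv2.COLOR_BGR2HSV)
    k=cv2.inRange(hsv,(22,200,120),(34,255,255))
    c=max(cv2.findContours(k,0,2)[0],key=cv2.contourArea)
    c=cv2.convexHull(c); a=cv2.approxPolyN(c,4)[0] if hasattr(cv2,'approxPolyN') else cv2.boxPoints(cv2.minAreaRect(c))
    print(n,a.tolist());W=np.array([ray(m,p,.081) for p in a]);print(W.round(4).tolist(),W.mean(0))
    roi=np.zeros_like(k);cv2.fillPoly(roi,[cv2.convexHull(c)],255);roi=cv2.erode(roi,np.ones((3,3)))
    b=((hsv[...,2]<70)&(roi>0)).astype('uint8');y,x=np.nonzero(b);print('pad',x.mean(),y.mean(),len(x),ray(m,(x.mean(),y.mean()),.081))
s=manip.sense();print(R.from_quat(s['tool_rot']).as_matrix().round(3).tolist())
m=manip.camera_model("top")
for n,p,z in(("tin",(287,208),.09),("bottlecap",(399,189),.125),("block",(442,195),.03),("board",(240,213),.024)):print(n,ray(m,p,z).round(3))
E
```

```text
top [[374, 232], [318, 237], [313, 181], [368, 177]]
[[0.4556, -0.1459, 0.081], [0.4393, 0.0052, 0.081], [0.5948, 0.0196, 0.081], [0.6091, -0.133, 0.081]] [ 0.52471919 -0.06353239  0.081     ]
pad 345.06756756756755 220.51351351351352 74 [ 0.48559536 -0.06813791  0.081     ]
scene [[256, 243], [192, 253], [189, 205], [247, 197]]
[[0.5937, 0.0176, 0.081], [0.609, -0.1336, 0.081], [0.4587, -0.1498, 0.081], [0.4449, 0.0005, 0.081]] [ 0.52657483 -0.06631516  0.081     ]
pad 219.74025974025975 210.8181818181818 77 [ 0.48559453 -0.07018619  0.081     ]
[[-0.946, 0.323, -0.001], [0.323, 0.946, -0.002], [0.0, -0.002, -1.0]]
tin [0.516 0.09  0.09 ]
bottlecap [ 0.565 -0.205  0.125]
block [ 0.574 -0.356  0.03 ]
board [0.511 0.226 0.024]
```

```bash
cat >> h.py <<'E'
yaw=.094; ux=np.array([np.cos(yaw),np.sin(yaw),0]); uy=np.array([-np.sin(yaw),np.cos(yaw),0])
H=np.array([.605,-.0575,.078])
DOWN=R.from_matrix(np.c_[-ux,uy,[0,0,-1]])
def P(a,b,z): return H+a*ux+b*uy+np.array([0,0,z-.078])
E
python3 -c "
from station import manip
from h import *
print(go(manip,P(-.12,0,.13),DOWN),P(-.12,0,.13))"
```

```text
(array([-48.19, -53.25,  10.13]), array([-0.002, -0.001, -0.423])) [ 0.48552977 -0.0687634   0.13      ]
```

Request:
drive_tool(
  increments=[
    [255,-48.2,-53.3,2,0,0,-0.42],
    [255,-48.2,-53.3,2,0,0,-0.42],
    [255,-48.2,-53.3,2,0,0,-0.42],
    [255,-48.2,-53.3,2,0,0,-0.42],
    [255,-48.2,-53.3,2,0,0,-0.42],
    [255,-48.2,-53.3,2,0,0,-0.42],
    [255,-48.2,-53.3,2,0,0,-0.42],
    [255,-48.2,-53.3,2,0,0,-0.42],
    [255,-48.2,-53.3,2,0,0,-0.42],
    [255,-48.2,-53.3,2,0,0,-0.42],
    [255,-48.2,-53.3,2,0,0,-0.42],
    [255,-48.2,-53.3,2,0,0,-0.42],
    [255,-48.2,-53.3,2,0,0,-0.42],
    [255,-48.2,-53.3,2,0,0,-0.42],
    [255,-48.2,-53.3,2,0,0,-0.42],
    [255,-48.2,-53.3,10.1,0,0,-0.42],
    [255,-48.2,-53.3,10.1,0,0,-0.42],
    [255,-48.2,-53.3,10.1,0,0,-0.42],
    [255,-48.2,-53.3,10.1,0,0,-0.42],
    [255,-48.2,-53.3,10.1,0,0,-0.42],
  ],
)

```text
t: 2.1
tcp_pos: [0.487, -0.0688, 0.1317]
tool_rot: [-0.046, 0.999, -0.001, 0.001]
force: [-0.1, 0.6, 0.1]
finger_gap: -0.001
```

```bash
python3 - <<'E'
from station import manip
from h import *
s=manip.sense();print(s['t'],s['tcp_pos'],R.from_quat(s['tool_rot']).as_matrix().round(3).tolist(),s['force'],s['finger_gap'],s['q'])
print(go(manip,P(-.12,0,.081),DOWN))
ims=[cv2.cvtColor(manip.snapshot(n),4) for n in("wrist","scene")]
cv2.imwrite("pics/a1.png",cv2.resize(np.hstack([ims[0],ims[1][100:,:][:320] if 0 else ims[1]]),(800,300)))
E
```

```text
2.1 [ 0.48700222 -0.06875321  0.13174218] [[-0.996, -0.092, 0.003], [-0.092, 0.996, -0.001], [-0.003, -0.001, -1.0]] [-0.11166454  0.62980328  0.10678337] -0.0009690111972749422 [-3.67894069e-01  5.07371892e-01  1.85926879e+00 -8.57481610e-06
  7.71925678e-01 -2.03039581e+00]
(array([0.16, 0.02, 5.07]), array([-0.001,  0.003, -0.002]))
```

View pics/a1.png

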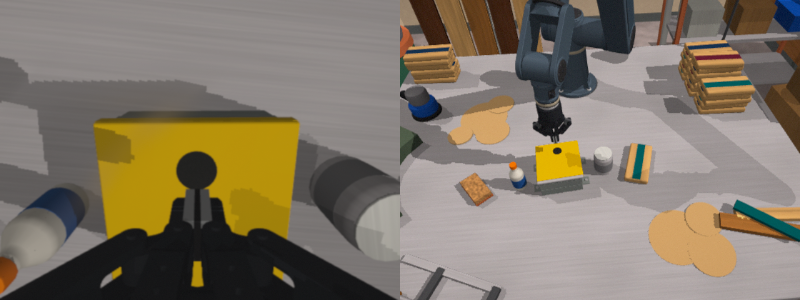

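```bash
python3 - <<'E'
from station import manip
from h import *
m=manip.camera_model("wrist");im=manip.snapshot("wrist")
hsv=cv2.cvtColor(im,cv2.COLOR_RGB2HSV)
b=(hsv[170:260,235:315,2]<60).astype('uint8')
# pad: upper part of dark blob; fit circle by row widths
g=b.copy();rows=[(r+170,np.nonzero(g[r])[0].min()+235,np.nonzero(g[r])[0].max()+235) for r in range(90) if g[r].any()]
print(rows[::4]);
C=m['cam_to_world'];print(C.round(3).tolist(),m['mtx'].round(1).tolist())
s=manip.sense()
for p in(s['tcp_pos'],P(-.12,0,.081)):
    c=np.linalg.inv(C)@np.r_[p,1];v=m['mtx']@c[:3];print(v[:2]/v[2])
E
```

```text
[(212, np.int64(275), np.int64(275)), (216, np.int64(261), np.int64(289)), (220, np.int64(256), np.int64(294)), (224, np.int64(252), np.int64(298)), (228, np.int64(250), np.int64(300)), (232, np.int64(249), np.int64(301)), (236, np.int64(248), np.int64(302)), (240, np.int64(248), np.int64(302)), (244, np.int64(249), np.int64(301)), (248, np.int64(250), np.int64(300)), (252, np.int64(252), np.int64(298)), (256, np.int64(255), np.int64(294))]
[[-0.092, 0.95, 0.3, 0.412], [0.996, 0.088, 0.026, -0.077], [-0.002, 0.301, -0.954, 0.275], [0.0, 0.0, 0.0, 1.0]] [[372.0, 0.0, 275.9], [0.0, 372.0, 213.7], [0.0, 0.0, 1.0]]
[279.05961182 281.10952414]
[278.56538006 235.67853574]
```

Pad confirmed to about 2 mm. Now pressing.

Request:
drive_tool(
  increments=[
    [255,0,0,4.2,0,0,0],
    [255,0,0,4.8,0,0,0],
    [255,0,0,5.2,0,0,0],
    [255,0,0,5.6,0,0,0],
    [255,0,0,5.9,0,0,0],
    [255,0,0,5.9,0,0,0],
  ],
)

```text
t: 2.85
tcp_pos: [0.4858, -0.0684, 0.0724]
tool_rot: [-0.046, 0.999, -0.0, 0.0]
force: [-2.4, 1.4, 8.6]
finger_gap: -0.001
```

Request:
drive_tool(
  increments=[
    [255,0,0,0.1,0,0,0],
    [255,1,0,-5,0,0,0],
    [255,2,0,-10,0,0,0],
    [255,4,0,-15,0,0,0],
    [255,4,0,-20,0,0,0],
    [255,4,0,-24,0,0,0],
    [255,4,0,-24,0,0,0],
    [255,4,0,-24,0,0,0],
    [255,4,0,-24,0,0,0],
    [255,4,0,-24,0,0,0],
    [255,4,0,-24,0,0,0],
    [255,4,0,-24,0,0,0],
    [255,4,0,-24,0,0,0],
    [255,4,0,-24,0,0,0],
    [255,4,0,-24,0,0,0],
    [255,4,0,-24,0,0,0],
    [255,4,0,-24,0,0,0],
    [255,4,0,-24,0,0,0],
    [255,4,0,-24,0,0,0],
    [255,4,0,-24,0,0,0],
  ],
)

```text
t: 4.85
tcp_pos: [0.446, -0.0722, 0.3114]
tool_rot: [-0.046, 0.999, -0.0, 0.0]
force: [0.2, -0.1, -0.4]
finger_gap: -0.002
```

```bash
python3 - <<'E'
from station import manip
from h import *
s=manip.sense();print(s['t'],s['tcp_pos'],s['force'])
mw=manip.camera_model("wrist")
w,t,sc=[cv2.cvtColor(manip.snapshot(n),4) for n in("wrist","top","scene")]
cv2.imwrite("pics/w2.png",w);cv2.imwrite("pics/t2.png",t);cv2.imwrite("pics/s2.png",sc)
cv2.imwrite("pics/a2.png",cv2.resize(np.hstack([w,sc]),(800,300)))
for im,m in((w,mw),(t,manip.camera_model("top"))):
  hsv=cv2.cvtColor(im,cv2.COLOR_BGR2HSV)
  for n,lo,hi in(("green",45,85),("red",0,8)):
    k=cv2.inRange(hsv,(lo,140,60),(hi,255,255))
    for c in sorted(cv2.findContours(k,0,2)[0],key=cv2.contourArea)[-2:]:
        M=cv2.moments(c)
        if M['m00']>20: p=(M['m10']/M['m00'],M['m01']/M['m00']);print(n,M['m00'],np.round(p,1),ray(m,p,.051).round(4))
print(P(-.085,.034,.051),P(-.085,-.034,.051))
E
```

```text
4.85 [ 0.44601828 -0.07221627  0.31135356] [ 0.23421281 -0.09468054 -0.44270425]
green 497.0 [304.9 235. ] [ 0.5192 -0.033   0.051 ]
red 528.0 [246.1 235.1] [ 0.5256 -0.1008  0.051 ]
green 91.0 [330.1 210.9] [ 0.517  -0.0309  0.051 ]
[ 0.51718396 -0.03162834  0.051     ] [ 0.52356655 -0.09932814  0.051     ]
```

View pics/a2.png

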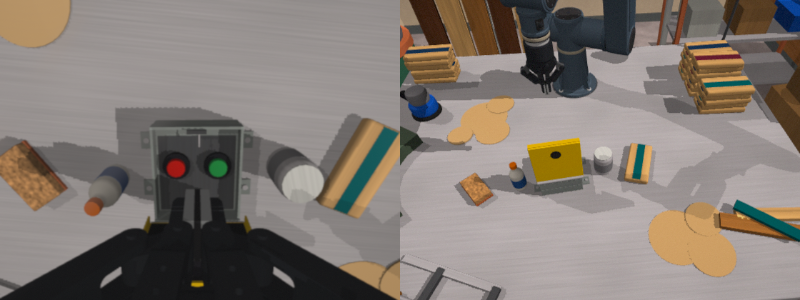

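The lid is upright. Wrist view: red at (246,235), green at (305,235), so green is on the +y side. All measurements agree on about (0.518, -0.032).

```bash
python3 -c "
from station import manip
from h import *
print(go(manip,[.518,-.032,.051],DOWN))"
```

```text
(array([-7.53,  3.35, 26.03]), array([-0.   ,  0.   , -0.003]))
```

Request:
drive_tool(
  increments=[
    [255,-7.5,3.4,5,0,0,0],
    [255,-7.5,3.4,8,0,0,0],
    [255,-7.5,3.4,12,0,0,0],
    [255,-7.5,3.4,16,0,0,0],
    [255,-7.5,3.4,20,0,0,0],
    [255,-7.5,3.4,24,0,0,0],
    [255,-7.5,3.4,25.5,0,0,0],
    [255,-7.5,3.4,26.2,0,0,0],
    [255,-7.5,3.4,26.7,0,0,0],
    [255,-7.5,3.4,26.7,0,0,0],
    [255,-7.5,3.4,26.7,0,0,0],
  ],
)

```text
t: 6.1
tcp_pos: [0.5155, -0.0309, 0.0486]
tool_rot: [-0.046, 0.999, 0.0, -0.001]
force: [-8.7, 1.8, 33.5]
finger_gap: -0.001
```

```bash
python3 - <<'E'
from station import manip
from h import *
s=manip.sense();print(s['t'],s['tcp_pos'],s['force'],s['ft_torque'],s['q'].round(3) if hasattr(s['q'],'round') else s['q'])
w,sc=[cv2.cvtColor(manip.snapshot(n),4) for n in("wrist","scene")]
c=cv2.resize(sc[110:290,120:360],(560,420))
cv2.imwrite("pics/a3.png",cv2.resize(np.hstack([w,c]),(800,300)))
E
```

```text
6.1 [ 0.51552547 -0.0309137   0.04855674] [-8.70703849  1.75723009 33.46850778] [0.29601925 1.7633254  0.03663418] [-2.760e-01  6.830e-01  1.840e+00 -1.000e-03  6.220e-01 -1.939e+00]
```

View pics/a3.png

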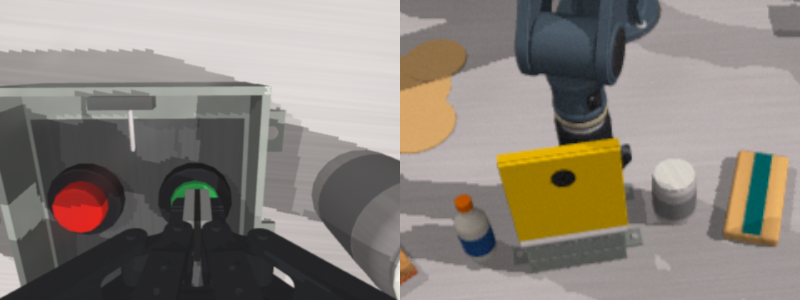

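```bash
python3 - <<'E'
from station import manip
from h import *
m=manip.camera_model("wrist");w=cv2.cvtColor(manip.snapshot("wrist"),4);cv2.imwrite("pics/w4.png",w)
hsv=cv2.cvtColor(w,cv2.COLOR_BGR2HSV)
Ci=np.linalg.inv(m['cam_to_world'])
def prj(p): v=m['mtx']@(Ci@np.r_[p,1])[:3]; return v[:2]/v[2]
for n,lo,hi,b in(("green",45,85,.034),("red",0,8,-.034)):
    k=cv2.inRange(hsv,(lo,140,60),(hi,255,255));y,x=np.nonzero(k)
    print(n,'x',x.min(),x.max(),'y',y.min(),y.max())
    for z in(.051,.0486,.045):
        q=np.array([prj(P(-.085+.015*np.cos(a),b+.015*np.sin(a),z)) for a in np.linspace(0,6.28,100)])
        print(z,q.min(0).round(1),q.max(0).round(1))
s=manip.sense();print(s['t'],s['tcp_pos'],s['force'])
cv2.imwrite("pics/c4.png",cv2.resize(w[200:380,40:360],(800,450),interpolation=cv2.INTER_CUBIC))
E
```

```text
green x 239 305 y 253 285
0.051 [241.5 255. ] [312.3 318.6]
0.0486 [241.9 252.7] [311.8 315.5]
0.045 [242.7 249.4] [311.1 311.1]
red x 73 151 y 254 325
0.051 [ 80.4 255.3] [151.9 318.9]
0.0486 [ 83.2 253. ] [153.6 315.8]
0.045 [ 87.3 249.6] [156.2 311.3]
6.25 [ 0.51552208 -0.03094566  0.04854848] [-10.07764127   1.91173311  32.26831622]
```

View pics/c4.png

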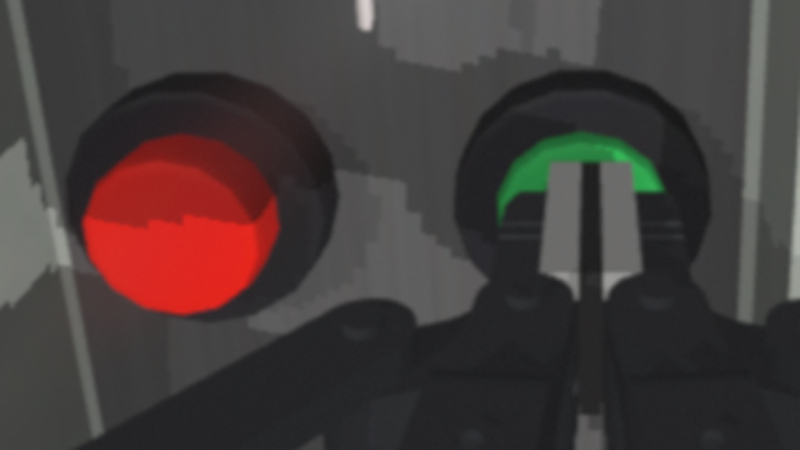

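Request:
drive_tool(
  increments=[
    [255,0,0,-0.35,0,0,0],
    [255,0,0,-0.35,0,0,0],
    [255,0,0,-0.35,0,0,0],
  ],
)

```text
t: 6.55
tcp_pos: [0.5172, -0.0313, 0.049]
tool_rot: [-0.046, 0.999, 0.0, -0.0]
force: [-4.5, 1.4, 12.4]
finger_gap: 0.002
```

```bash
python3 - <<'E'
from station import manip
s=manip.sense();print(s['t'],s['tcp_pos'],s['force'],s['ft_torque'],s['tau'])
E
```

```text
6.55 [ 0.51717897 -0.03132034  0.04896373] [-4.50167378  1.39362858 12.35865776] [ 0.17998273  0.67218468 -0.01497844] [-3.95659665e-01 -3.70442176e+01 -8.79435897e+00 -2.53869320e-02
 -1.10135190e+00  2.09176877e-03]
```

Request:
drive_tool(
  increments=[
    [255,0,0,-0.3,0,0,0],
    [255,0,0,-0.3,0,0,0],
    [255,0,0,-0.3,0,0,0],
  ],
)

```text
t: 6.85
tcp_pos: [0.5176, -0.0314, 0.0509]
tool_rot: [-0.046, 0.999, 0.0, -0.0]
force: [-1.5, 0.7, 4.0]
finger_gap: -0.0
```

```bash
python3 - <<'E'
from station import manip
s=manip.sense();print(s['t'],s['tcp_pos'],s['force'],s['ft_torque'],s['tau'])
E
```

```text
6.85 [ 0.51761036 -0.03144286  0.05087305] [-1.54244927  0.68722437  3.95534599] [ 0.25163673  0.35989657 -0.01207242] [-4.90227006e-01 -3.94101298e+01 -8.77130985e+00 -8.30814173e-02
 -6.89249933e-01  2.03328273e-03]
```

```bash
python3 - <<'E'
from station import manip
from h import *
w4=cv2.imread("pics/w4.png");w5=cv2.cvtColor(manip.snapshot("wrist"),4)
for n,w in(("press",w4),("now",w5)):
    for x in(262,272,290): print(n,x,w[248:266,x,1].tolist())
    k=cv2.inRange(cv2.cvtColor(w,40),(45,140,60),(85,255,255));y,x=np.nonzero(k);print(x.min(),x.max(),y.min(),y.max(),len(x))
print('red',w4[248:275,112,2].tolist())
cv2.imwrite("pics/c5.png",np.vstack([cv2.resize(w[240:300,220:330],(550,300),interpolation=cv2.INTER_NEAREST) for w in(w4,w5)]))
E
```

```text
press 262 [38, 35, 34, 34, 35, 41, 63, 87, 99, 105, 113, 128, 134, 135, 133, 128, 117, 109]
press 272 [44, 44, 43, 49, 66, 87, 97, 102, 111, 127, 135, 135, 133, 131, 129, 124, 104, 85]
press 290 [43, 45, 44, 44, 43, 44, 44, 46, 54, 74, 95, 110, 123, 139, 161, 168, 148, 120]
239 305 253 285 753
now 262 [63, 87, 96, 99, 103, 108, 118, 131, 137, 137, 135, 133, 132, 132, 131, 128, 117, 110]
now 272 [94, 97, 103, 112, 131, 140, 139, 136, 134, 133, 131, 130, 130, 130, 130, 125, 105, 87]
now 290 [49, 63, 84, 97, 105, 112, 121, 138, 160, 177, 183, 183, 184, 184, 183, 176, 149, 121]
241 308 247 280 1163
red [43, 43, 45, 46, 53, 77, 102, 112, 114, 115, 115, 116, 117, 117, 119, 123, 127, 137, 157, 167, 167, 167, 166, 164, 164, 163, 163]
```

View pics/c5.png

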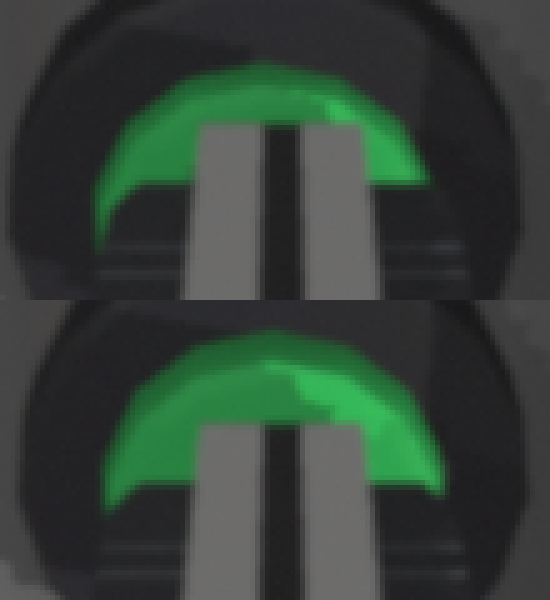

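Request:
drive_tool(
  increments=[
    [255,0,0,-0.6,0,0,0],
    [255,0,0,-0.6,0,0,0],
    [255,0,0,-0.6,0,0,0],
    [255,0,0,-0.6,0,0,0],
  ],
)

```text
t: 7.3
tcp_pos: [0.518, -0.0318, 0.0567]
tool_rot: [-0.046, 0.999, -0.0, 0.0]
force: [2.0, 0.5, 0.3]
finger_gap: 0.002
```

Request:
drive_tool(
  increments=[
    [255,0,0,0.2,0,0,0],
    [255,0,0,0.2,0,0,0],
    [255,0,0,0.2,0,0,0],
  ],
)

```text
t: 7.6
tcp_pos: [0.518, -0.0317, 0.0548]
tool_rot: [-0.046, 0.999, -0.0, 0.0]
force: [0.3, -1.2, 1.5]
finger_gap: 0.004
```

Request:
drive_tool(
  increments=[
    [255,0,0,0.2,0,0,0],
    [255,0,0,0.2,0,0,0],
    [255,0,0,0.2,0,0,0],
  ],
)

```text
t: 7.9
tcp_pos: [0.518, -0.0317, 0.0529]
tool_rot: [-0.046, 0.999, -0.0, 0.0]
force: [0.6, -1.3, 2.5]
finger_gap: 0.0
```

Request:
drive_tool(
  increments=[
    [255,0,0,0.2,0,0,0],
    [255,0,0,0.2,0,0,0],
    [255,0,0,0.2,0,0,0],
  ],
)

```text
t: 8.2
tcp_pos: [0.518, -0.0317, 0.051]
tool_rot: [-0.046, 0.999, -0.0, 0.0]
force: [0.1, -0.8, 3.8]
finger_gap: -0.003
```

Request:
drive_tool(
  increments=[
    [255,0,0,0.5,0,0,0],
    [255,0,0,0.5,0,0,0],
    [255,0,0,0.5,0,0,0],
  ],
)

```text
t: 8.5
tcp_pos: [0.5181, -0.0317, 0.0487]
tool_rot: [-0.046, 0.999, -0.0, 0.001]
force: [-3.5, -0.4, 25.5]
finger_gap: -0.003
```

Contact began near z 0.0555 with a hard stop near 0.0488. That is the full 6 mm of travel, reached twice, so the button was pressed fully and released. Next I go up, over the lid, and down behind it.

Request:
drive_tool(
  increments=[
    [255,0,0,-4,0,0,0],
    [255,0,0,-9,0,0,0],
    [255,0,0,-14,0,0,0],
    [255,0,0,-19,0,0,0],
    [255,0,0,-24,0,0,0],
    [255,0,0,-28.5,0,0,0],
    [255,0,0,-28.5,0,0,0],
    [255,0,-3.5,-28.5,0,0,0],
    [255,-5,-3.5,-28.5,0,0,0],
    [255,-10,-3.5,-28.5,0,0,0],
    [255,-15.5,-3.5,-28.5,0,0,0],
    [255,-15.5,-3.5,-28.5,0,0,0],
    [255,-15.5,-3.5,-28.5,0,0,0],
    [255,-15.5,-3.5,-25,0,0,0],
    [255,-15.5,-3.5,-20,0,0,0],
    [255,-15.5,-3.5,-15.7,0,0,0],
    [255,-15.5,-3.5,-15.7,0,0,0],
    [255,-15.5,-3.5,-15.7,0,0,0],
  ],
)

```text
t: 10.3
tcp_pos: [0.6739, -0.0523, 0.203]
tool_rot: [-0.045, 0.999, 0.0, -0.001]
force: [0.2, -0.7, 1.7]
finger_gap: -0.005
```

```bash
python3 - <<'E'
from station import manip
from h import *
s=manip.sense();p=np.array(s['tcp_pos']);print(s['t'],p,s['force'])
print('a,b',(p-H)@ux,(p-H)@uy, 'hinge y corr ~ -2mm')
for th in(1.5,1.3,1.1,.9,.7,.5,.35,.2,.1,0):
    r=.125;a=-r*np.cos(th)+.003*np.sin(th)+.011;z=.078+r*np.sin(th)+.003*np.cos(th)+.002
    print(th,go(manip,P(a,-.002,z))[0])
sc=cv2.cvtColor(manip.snapshot("scene"),4);cv2.imwrite("pics/s6.png",cv2.resize(sc[40:310,60:420],(720,540)))
E
```

```text
10.3 [ 0.67386825 -0.05225977  0.20300986] [ 0.19139213 -0.67577481  1.69687844]
a,b 0.06905607388633694 -0.0012469955135081326 hinge y corr ~ -2mm
1.5 [ 6.39 -0.09 -0.18]
1.3 [ 8.86 -0.1   0.2 ]
1.1 [11.21 -0.11  1.05]
0.9 [13.34 -0.12  2.35]
0.7 [15.16 -0.12  4.05]
0.5 [16.62 -0.13  6.08]
0.35 [17.43 -0.13  7.77]
0.2 [17.98 -0.14  9.56]
0.1 [18.19 -0.14 10.79]
0 [18.28 -0.14 12.04]
```

View pics/s6.png

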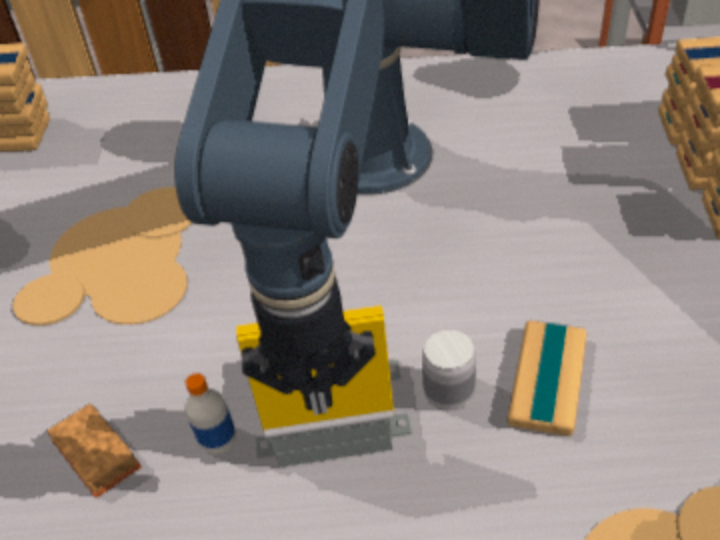

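The fingers are behind the upright lid, on its outside. Bottle, tin, board and block have not moved. Now swinging the lid down.

Request:
drive_tool(
  increments=[
    [255,3,-0.1,0,0,0,0],
    [255,5.5,-0.1,-0.2,0,0,0],
    [255,7.6,-0.1,0,0,0,0],
    [255,8.9,-0.1,0.2,0,0,0],
    [255,10.1,-0.1,0.6,0,0,0],
    [255,11.2,-0.1,1.1,0,0,0],
    [255,12.3,-0.1,1.7,0,0,0],
    [255,13.3,-0.1,2.4,0,0,0],
    [255,14.3,-0.1,3.2,0,0,0],
    [255,15.2,-0.1,4.1,0,0,0],
    [255,15.9,-0.1,5.0,0,0,0],
    [255,16.6,-0.1,6.1,0,0,0],
    [255,17.1,-0.1,7,0,0,0],
    [255,17.5,-0.1,8,0,0,0],
    [255,17.8,-0.1,9,0,0,0],
    [255,18.1,-0.1,10,0,0,0],
    [255,18.2,-0.1,11,0,0,0],
    [255,18.3,-0.1,11.6,0,0,0],
    [255,18.3,-0.1,11.6,0,0,0],
  ],
)

```text
t: 12.25
tcp_pos: [0.4928, -0.0698, 0.0859]
tool_rot: [-0.045, 0.999, 0.0, -0.001]
force: [0.6, -0.4, 1.0]
finger_gap: -0.001
```

Request:
drive_tool(
  increments=[
    [255,0,0,0.5,0,0,0],
    [255,0,0,0.9,0,0,0],
    [255,0,0,1.2,0,0,0],
    [255,0,0,1.4,0,0,0],
    [255,0,0,1.4,0,0,0],
  ],
)

```text
t: 12.75
tcp_pos: [0.4929, -0.0699, 0.0731]
tool_rot: [-0.046, 0.999, 0.0, -0.0]
force: [-1.6, -0.2, 7.7]
finger_gap: -0.002
```

Request:
drive_tool(
  increments=[
    [255,0,0,0.2,0,0,0],
    [255,0,0,0.2,0,0,0],
    [255,0,0,0.2,0,0,0],
  ],
)

```text
t: 13.05
tcp_pos: [0.493, -0.0699, 0.0722]
tool_rot: [-0.046, 0.999, -0.0, 0.0]
force: [-3.4, 0.6, 13.5]
finger_gap: 0.001
```

At the stop, with 13.5 N on the finger. Releasing and withdrawing straight up.

Request:
drive_tool(
  increments=[
    [255,0,0,-1,0,0,0],
    [255,0,0,-5,0,0,0],
    [255,0,0,-10,0,0,0],
    [255,2,0,-15,0,0,0],
    [255,4,0,-20,0,0,0],
    [255,4,0,-24,0,0,0],
    [255,4,0,-24,0,0,0],
    [255,4,0,-24,0,0,0],
    [255,4,0,-24,0,0,0],
    [255,4,0,-24,0,0,0],
    [255,4,0,-24,0,0,0],
    [255,4,0,-24,0,0,0],
    [255,4,0,-24,0,0,0],
    [255,4,0,-24,0,0,0],
    [255,4,0,-24,0,0,0],
    [255,4,0,-24,0,0,0],
  ],
)

```text
t: 14.65
tcp_pos: [0.4532, -0.0736, 0.3108]
tool_rot: [-0.046, 0.999, -0.0, 0.0]
force: [-0.4, 0.1, 0.7]
finger_gap: -0.004
```

```bash
python3 - <<'E'
from station import manip
from h import *
s=manip.sense();print(s['t'],s['tcp_pos'],s['force'])
w,sc=[cv2.cvtColor(manip.snapshot(n),4) for n in("wrist","scene")]
cv2.imwrite("pics/a7.png",cv2.resize(np.hstack([w,sc]),(800,300)))
E
```

```text
14.65 [ 0.45318609 -0.07358891  0.31083147] [-0.39203074  0.13980399  0.66809067]
```

View pics/a7.png

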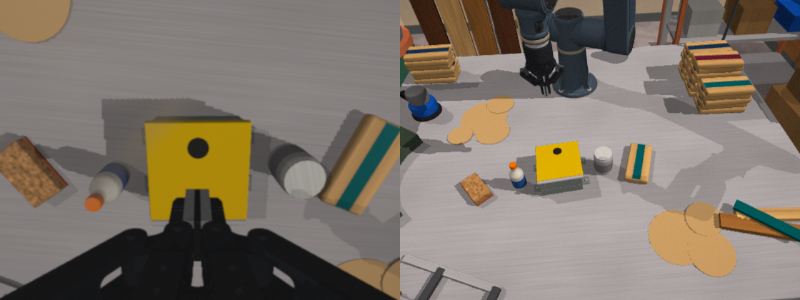

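The lid is shut 1.4 s after release, with its pad at (198,147) in the wrist half of the picture. The loose things are where they were and the robot is clear.

```bash
python3 -c "
from station import manip
print(manip.sign_off())"
```

```text
the job is handed in; nothing more can be done
None
```

I pressed the lid at its black mark and it popped open. I pressed the green button fully down and released it, swung the lid shut from its outside, pressed it to the stop, and backed off. The job was handed in at about 15 s of the 54 s allowed; the sign-off reports no verdict.

**Last checks:** about 1.4 s after release, the wrist and scene pictures showed the lid flat and shut. The bottle, tin, board and sanding block looked where they were, by eye only. The arm hung clear at z = 0.31 m with about 0.7 N on the tool, which is no contact. The buttons were under the lid by then, so I did not see them at the end.

**One disagreement:** the green button met the finger and bottomed about 4 mm higher than its stated height: contact at about 0.0555 m against 0.051 m, stop at about 0.0488 m against 0.045 m. The lid's stop came at its expected height. I never explained the difference. Two presses, the second stepped down slowly, showed a soft spring and then a hard stop after the full travel of about 6 mm (25–33 N), so I took the button as fully pressed.

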